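# Trip-test a plug-in safety adaptor and sort it by its tag

## Task

Test the adaptor standing in the test bay next to the lever: press the yellow test button so that the lever drops, let go of the button, then lift the lever back up until it stays home, all with the adaptor still in its bay. Then move that adaptor to the holder of its tag's colour (green pass, red reject) and set it down gently, upright and fully down between the cheeks; the bay and the holder need different grips, so stand it on the counter and take it again the other way. Never tip or drop it, and leave the waiting adaptor and everything else where they are.

Things in the scene. Friction and masses are not known exactly. Their poses are not given: they have to be found in the camera images.
- station: tester, fixed to the counter (place and yaw vary): grey base plate 140 x 360 mm, 12 mm thick, and a blue switch housing (top 85 mm above the counter) on its +y half that carries lever and button. Origin at the counter under the test bay; front is -x; own axes. Bay at y 0, waiting place at y -115 mm, lever at y +95 mm, button at y +155 mm. The housing spans x -22..70, y 49..187 mm.
- bay (a point): centre of the test bay's floor, 12 mm above the counter. Tall cheeks (8 mm thick, 40 mm wide in x, up to 91 mm above the counter) stand 3 mm off the docked adaptor's two y faces, so there it can only be gripped by its x faces (56 mm), which are free. Lips 6 mm tall on the x sides. Lift straight up.
- waiting_place (a point): centre of the waiting place's floor, 12 mm above the counter, low lips only; the adaptor that waits here is not to be moved
- test_button (a joint): yellow round test button, 24 mm across, on the housing: 0 out, 0.008 m fully down (about 3 N); springs back. Trips the lever when pressed more than about 3.5 mm.
- button_top (a point): centre of the top face of the test button; it is pressed straight down
- lever (a joint): trip lever: 0 = up (home; leans 0.17 rad back past vertical, towards the station's +x, and stays there by its weight), 1.47 rad = dropped towards the station's -x, nearly level. Below about 0.17 rad it falls home, above it it drops. Turns freely about the station's y axis.
- lever_knob (a point): centre of the black cross knob at the lever's end: 18 mm thick, 24 mm long along the station's y; 55 mm from the hinge. Can be pinched from above by its ends (the knob turns in the grip) or pushed up from below.
- lever_hinge (a point): hinge axis of the lever (along the station's y), 90 mm above the counter
- green_adaptor: green-tagged plug-in safety adaptor: white upright block 56 mm along its x, 44 mm along its y, 85 mm tall, 0.25 kg; a green tag wraps over its top and upper sides. Origin at the centre of its underside, z up. Stands either in the test bay or in the waiting place of the tester (which of the two varies). May stand free and upright on the counter.
- red_adaptor: red-tagged plug-in safety adaptor: white upright block 56 mm along its x, 44 mm along its y, 85 mm tall, 0.25 kg; a red tag wraps over its top and upper sides. Origin at the centre of its underside, z up. Stands either in the test bay or in the waiting place of the tester (which of the two varies). May stand free and upright on the counter.
- pass_holder: the green pass holder, fixed (place varies). Floor 100 x 86 mm, 12 mm thick; two tall cheeks (8 mm thick, 32 mm wide, up to 91 mm above the counter) close off its -x and +x sides 63 mm apart, so an adaptor goes in from above with its x along the holder's x (either way round), held by its y faces (44 mm). Lips 6 mm tall on the y sides, 51 mm apart. Origin at the centre of its underside.
- reject_holder: the red reject holder, fixed (place varies). Floor 100 x 86 mm, 12 mm thick; two tall cheeks (8 mm thick, 32 mm wide, up to 91 mm above the counter) close off its -x and +x sides 63 mm apart, so an adaptor goes in from above with its x along the holder's x (either way round), held by its y faces (44 mm). Lips 6 mm tall on the y sides, 51 mm apart. Origin at the centre of its underside.
- pass_holder_seat (a point): centre of the green holder's floor, 12 mm above the counter: where the adaptor's origin goes
- reject_holder_seat (a point): centre of the red holder's floor, 12 mm above the counter: where the adaptor's origin goes
- spice_jar: bystander: glass spice jar with a brown label and white lid, 44 mm across, 70 mm tall; origin at its underside or middle; loose, leave alone
- timer: bystander: blue domed kitchen timer, 60 mm across, 50 mm tall; origin at its underside or middle; loose, leave alone
- mug: bystander: white mug, 80 mm across, 90 mm tall, handle on its +y side; origin at its underside or middle; loose, leave alone
- tea_tin: bystander: tea tin with a blue label, 74 mm across, 110 mm tall; origin at its underside or middle; loose, leave alone
- screwdriver: bystander: screwdriver with an orange handle lying along its own x, about 200 mm long; origin at its underside or middle; loose, leave alone
- soap_bottle: bystander: green washing-up bottle, 64 mm across, 190 mm tall; origin at its underside or middle; loose, leave alone
- bowl: bystander: white bowl, 90 mm across, 45 mm tall; origin at its underside or middle; loose, leave alone
Not all that is in view belongs to the job. Leave any purple look-alike of the green_adaptor alone. There is more than one size of the pass_holder; the one meant has the size given above.

How it is judged (in metres and radians):
On the way, in this order (a step that is already met when the one before it is completed fails the run):
1. the test button is pressed while the lever is up, with the adaptor in its bay (value of joint test_button above 0.003 m and value of joint lever below 0.9 rad and ((horizontal distance between green_adaptor and bay below 0.012 m and z of green_adaptor in the frame of bay below 0.01 m) or (horizontal distance between red_adaptor and bay below 0.012 m and z of red_adaptor in the frame of bay below 0.01 m))).
2. the lever has dropped and the button is let go (value of joint lever above 1.3 rad and value of joint test_button below 0.002 m and ((horizontal distance between green_adaptor and bay below 0.012 m and z of green_adaptor in the frame of bay below 0.01 m) or (horizontal distance between red_adaptor and bay below 0.012 m and z of red_adaptor in the frame of bay below 0.01 m))), for 0.1 s.
3. the lever is lifted back home and let go, the adaptor still in its bay (value of joint lever below 0.1 rad and value of joint test_button below 0.002 m and ((horizontal distance between green_adaptor and bay below 0.012 m and z of green_adaptor in the frame of bay below 0.01 m) or (horizontal distance between red_adaptor and bay below 0.012 m and z of red_adaptor in the frame of bay below 0.01 m)) and contact force between the fingers and station below 0.5 N), for 0.3 s.
At the end, for the whole second after the job is handed in: Lever home (under 0.1 rad), button out; the tested adaptor at rest in the holder of its tag's colour: within 9 mm of the seat, at most 4 mm above it, upright to 0.06 rad, aligned with the holder's x to 0.2 rad; the other upright in the waiting place within 15 mm (value of joint lever below 0.1 rad and value of joint test_button below 0.002 m and (((horizontal distance between green_adaptor and pass_holder_seat below 0.009 m and z of green_adaptor in the frame of pass_holder_seat below 0.004 m and angle between green_adaptor's own z axis and vertical below 0.06 rad and angle between the x axis of green_adaptor and the x axis of pass_holder, either way round below 0.2 rad and linear speed of green_adaptor below 0.02 m/s) and (horizontal distance between red_adaptor and waiting_place below 0.015 m and distance of red_adaptor from where it was at the start of the episode below 0.015 m and angle between red_adaptor's own z axis and vertical below 0.06 rad)) or ((horizontal distance between red_adaptor and reject_holder_seat below 0.009 m and z of red_adaptor in the frame of reject_holder_seat below 0.004 m and angle between red_adaptor's own z axis and vertical below 0.06 rad and angle between the x axis of red_adaptor and the x axis of reject_holder, either way round below 0.2 rad and linear speed of red_adaptor below 0.02 m/s) and (horizontal distance between green_adaptor and waiting_place below 0.015 m and distance of green_adaptor from where it was at the start of the episode below 0.015 m and angle between green_adaptor's own z axis and vertical below 0.06 rad)))); the robot touches nothing.
It fails at once if an adaptor is dropped or thrown down (faster than 0.5 m/s when its underside is less than 30 mm above the counter) ((height (world z) of green_adaptor below 0.03 m and linear speed of green_adaptor above 0.5 m/s) or (height (world z) of red_adaptor below 0.03 m and linear speed of red_adaptor above 0.5 m/s)).
It fails at once if an adaptor is tipped over (more than 0.7 rad) (angle between any of green_adaptor, red_adaptor's own z axis and vertical above 0.7 rad).
It fails at once if a bystander is pushed more than 30 mm from its place (distance of any of spice_jar, timer, mug, tea_tin, screwdriver, soap_bottle, bowl from where it was at the start of the episode above 0.03 m).
It also fails if it takes over 72 s, if anything falls off the work surface, if the arm or the gripper's body presses on something with over 40 N, if the wrist force passes 120 N, or if a joint passes its speed limit or range.

## Robot

A 6-joint arm with a two-finger parallel gripper is mounted at the origin on the work surface. World frame = base frame: x ahead of the robot, y to its left, z up, the work surface at z = 0. Lengths are in mm, angles in rad, forces in N, time in s.
With the tool pointing down it reaches from about 350 to 800 mm from the base axis. Payload 7.3 kg.
Tool frame: the origin (TCP) lies midway between the tips of the shut fingers; the grasp point (between the pads) lies bot.grip_depth behind it (bot.grip_depth is the distance from the TCP to the grasp point, in mm); z points along the fingers, y is the direction in which the jaws open and shut (so a half turn about z gives the same grasp; the last joint's range is limited). The gripper opens to 85 mm and grips with 20 to 120 N. Pads are 22 mm wide; open, the fingers measure 114 mm over their backs; the gripper's body (76 mm by 85 mm) begins 54 mm behind the grasp point. The pads swing forward as they close: fully open they stand 13 mm farther back than shut.
Start: joints at [1.034, 0.342, 1.524, -0, 1.275, -0.146], TCP at [199.975, 485.443, 231.322] pointing down, gripper open.
Joint ranges: [-2.53, 2.53], [-0.77, 2.02], [0.04, 2.7], [-1, 4.14], [0.28, 2.66], [-3.11, 3.11]. Speed limits (rad/s): [2.57, 2.57, 3.14, 3.14, 3.14, 3.14].

## Interface

Orientations are given as a 3x3 rotation matrix whose columns are the frame's x, y, z axes.
In Python, from rig import bot, imaging, job gives the robot as it stands. The module is installed in compiled form; this text tells all that it offers.
- The arm moves only by the shell command python3 -m handwheel 'ROWS' [FORCE]. ROWS is JSON, a list of rows, each a list of 7 numbers: the shift along the tool's x, y, z in cm, then the turn, a rotation vector about the tool's x, y, z in rad, then the opening, from 0 (shut) to 1 (fully open). A call has 1 to 10 rows; each row is the pose to reach, as a shift and turn from the pose measured when the call began, along the tool's axes at that moment; what a row does not reach only later rows make up. A row lasts 1/12 s, in which the tool goes at most 41.7 mm and 7.16 degrees, less where a joint would pass 70% of its speed; a pose out of reach is approached as far as the arm can. A call with a gripper value outside its range is refused whole. The fingers move at their own pace and stop on an object; FORCE is the grip in N (left out, the last holds). Time passes only in rows, so rows that repeat a pose let the fingers close. It gives the time, the measured TCP pose, the force and the opening at its end, in the units of the state.
- bot.get_obs(): the state, without advancing time (a new reading comes with each control period).
- imaging.snapshot(name): name is "scene" or "top" or "wrist"; returns a dict with "image" (400x640x3 uint8, blue, green, red), "intrinsics" (3x3 intrinsics, pixels), "distortion" ([k1, k2, p1, p2, k3] as OpenCV has them; the pictures are not rectified), "R" (3x3) and "t" (3): a world point X has camera coordinates R X + t. Camera axes: x right, y down, z forward; pixel columns grow to the right and rows downward; lengths in mm; the calibration is good to about 2 mm. A picture is of the moment at which its call begins. There is no depth.
- job.sign_off(): hands the job in, once; it reports no verdict.
The state is a dict: "t": time; "joint_pos": joint angles; "dq": joint speeds; "tau": joint torques, N m; "ee_pos": TCP position; "ee_rot": TCP orientation; "ft_force": force on the tool from outside, world axes, zero at the start; "moment": the same for the moment, N m; "finger_gap": opening from 0.0 (shut) to 1.0 (fully open).
Only numpy, scipy, OpenCV 4.12 (cv2) and the standard library are available. Lean on these libraries where they do the work, as an engineer would, in place of code of your own. Each camera call takes 0.05 s, during which the arm holds its last target. There are 200 camera calls.

## Working session

There is one attempt and no reset: what is moved stays moved. The work goes in short steps, Python scripts to look and compute and a shell command to move; the robot and the scene stay as the last step left them, time stands still between calls to the robot, and variables do not carry over. Pictures are saved under pics/ and viewed, about 8 in all and at most 12, crops included, and the job is handed in when it is done.

```bash
mkdir -p pics; cat > h.py <<'E'
import numpy as np, cv2
from rig import bot, imaging, job
def snap(name):
    s=imaging.snapshot(name); np.savez(f'{name}.npz',**{k:np.array(v) for k,v in s.items()}); return s
def load(name): return dict(np.load(f'{name}.npz'))
def ray(s,px,z):
    p=cv2.undistortPoints(np.array(px,float).reshape(-1,1,2),np.array(s['intrinsics'],float),np.array(s['distortion'],float)).reshape(-1,2)
    R=np.array(s['R']);t=np.array(s['t']).ravel();c=-R.T@t
    d=np.c_[p,np.ones(len(p))]@R
    return c+d*((z-c[2])/d[:,2])[:,None]
def proj(s,X):
    R=np.array(s['R']);return cv2.projectPoints(np.array(X,float).reshape(-1,1,3),cv2.Rodrigues(R)[0],np.array(s['t'],float).ravel(),np.array(s['intrinsics'],float),np.array(s['distortion'],float))[0].reshape(-1,2)
E
python3 - <<'E'
from h import *
a=snap('scene');b=snap('top')
cv2.imwrite('pics/a.png',a['image']);cv2.imwrite('pics/b.png',b['image'])
o=bot.get_obs();print(o['ee_pos'],o['ee_rot'],o['finger_gap'],bot.grip_depth)
for s in(a,b):print(-np.array(s['R']).T@np.array(s['t']).ravel(),np.array(s['R'])[2])
E
```

```text
[199.77198042 485.1184729  230.69171289] [[-9.24608196e-01  3.80918819e-01 -7.33064672e-04]
 [ 3.80919460e-01  9.24607447e-01 -1.19770658e-03]
 [ 2.21568081e-04 -1.38664791e-03 -9.99999014e-01]] 1.0003002360744626 18.700000000000003
[1190.89407852 -454.77204203  987.3330874 ] [-0.54851887  0.43439597 -0.71444187]
[ 222.15089583   82.18014579 1717.73254702] [ 0.20405118 -0.00770989 -0.97892986]
```

View pics/a.png

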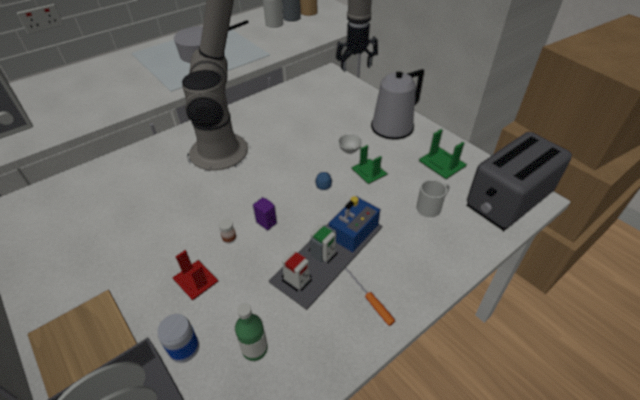

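View pics/b.png

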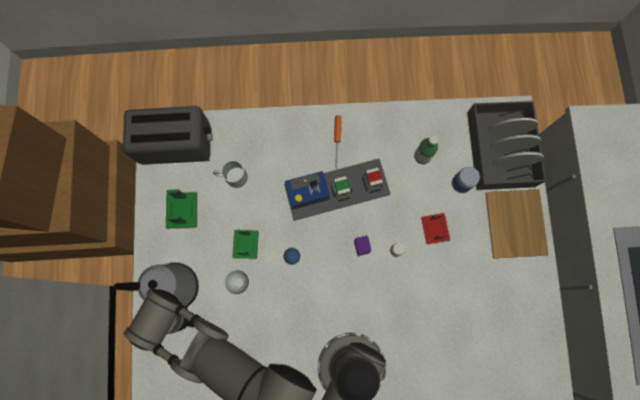

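The scene view shows the green adaptor (325,243) in the bay beside the blue housing, and the red one (296,270) waiting. Candidates in the top view:
- **Adaptor:** green (342,186), purple look-alike (362,245).
- **Pass holder:** large (181,209), small (245,243).

I'll measure the sizes next.

```bash
python3 - <<'E'
from h import *
b=load('top');im=b['image'];hsv=cv2.cvtColor(im,cv2.COLOR_BGR2HSV)
def blobs(n,lo,hi,z,mn=25):
    m=cv2.inRange(hsv,lo,hi)
    for c in cv2.findContours(m,cv2.RETR_EXTERNAL,cv2.CHAIN_APPROX_NONE)[0]:
        if cv2.contourArea(c)<mn: continue
        W=ray(b,c.reshape(-1,2).astype(float),z)[:,:2].astype(np.float32)
        r=cv2.minAreaRect(W);print(n,c.reshape(-1,2).mean(0).round(),np.round(r[0]),np.round(r[1]),round(r[2],1))
blobs('green12',(50,90,40),(75,255,255),12)
blobs('red12',(0,150,60),(6,255,255),12)
blobs('gadapt97',(50,90,40),(75,255,255),97,15)
blobs('blue85',(105,120,40),(125,255,255),85)
blobs('yellow',(22,140,100),(35,255,255),95,4)
g=cv2.inRange(hsv,(0,0,60),(180,60,110))
for x,y in((300,212),(350,205),(385,190),(245,235),(181,200),(434,228),(342,186)):print((x,y),im[y,x],hsv[y,x])
c=im[90:270,150:460];cv2.imwrite('pics/c.png',cv2.resize(c,None,fx=2.58,fy=2.58,interpolation=cv2.INTER_CUBIC))
E
```

```text
green12 [245. 244.] [437. 347.] [82. 96.] 85.0
green12 [181. 209.] [575. 574.] [107. 136.] 88.6
green12 [342. 185.] [632.  -3.] [31. 48.] 12.7
green12 [432. 150.] [ 746. -342.] [21. 46.] 41.8
red12 [435. 227.] [ 457. -325.] [93. 79.] 6.3
red12 [374. 176.] [ 658. -120.] [29. 46.] 13.4
gadapt97 [245. 244.] [426. 334.] [78. 92.] 85.0
gadapt97 [181. 209.] [557. 550.] [102. 129.] 88.6
gadapt97 [342. 185.] [612.   1.] [29. 46.] 12.7
gadapt97 [432. 150.] [ 720. -321.] [20. 44.] 41.8
blue85 [293. 256.] [380. 178.] [30. 23.] 87.1
blue85 [307. 191.] [607. 120.] [ 88. 134.] 12.6
yellow [298. 198.] [573. 150.] [17. 21.] 87.6
(300, 212) [77 77 77] [ 0  0 77]
(350, 205) [104 110 109] [ 35  14 110]
(385, 190) [76 77 77] [30  3 77]
(245, 235) [44 83 38] [ 64 138  83]
(181, 200) [ 48 101  37] [ 65 162 101]
(434, 228) [ 36  40 134] [  1 187 134]
(342, 186) [ 51 103  41] [ 65 154 103]
```

View pics/c.png

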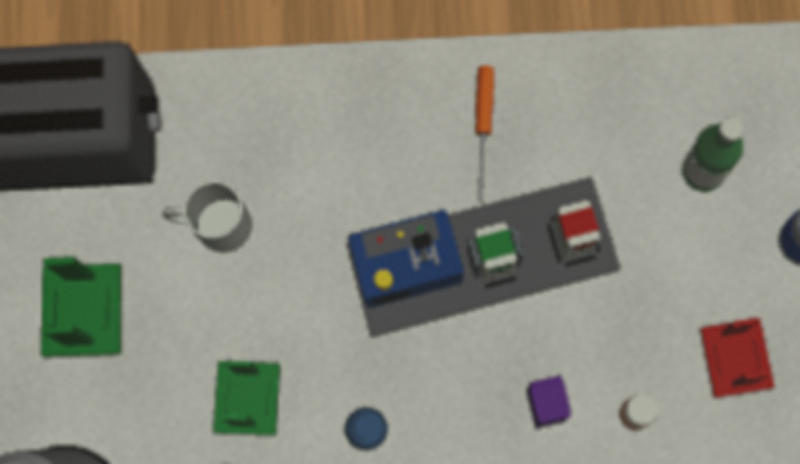

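The small green holder's floor measures about 82 x 96 mm, close to the stated 86 x 100 and to the red holder. The large one is 107 x 136, so the small one at (437,347) is the pass holder. The crop shows the green adaptor in the bay beside the lever, so it's the one to test. Station origin is about (609,0) with yaw 12.6°; the button comes out at station (-2,154), which agrees. I'll move over the station for a wrist look.

```bash
cat >> h.py <<'E'
from scipy.spatial.transform import Rotation as Ro
def to(x,y,z,yaw):
    "row to reach TCP (x,y,z), pointing down, tool y axis at angle yaw (deg) mod 180"
    o=bot.get_obs();R=np.array(o['ee_rot']);p=np.array(o['ee_pos'])
    best=None
    for a in(yaw,yaw+180):
        a=np.radians(a);Y=np.array([np.cos(a),np.sin(a),0]);Z=np.array([0,0,-1.]);T=np.c_[np.cross(Y,Z),Y,Z]
        v=Ro.from_matrix(R.T@T).as_rotvec()
        if best is None or np.linalg.norm(v)<np.linalg.norm(best):best=v
    print('ROW',np.round(R.T@(np.array([x,y,z])-p)/10,2),np.round(best,3),'q6',round(o['joint_pos'][5],2),'gap',round(o['finger_gap'],2),'t',o['t'])
O=np.array([609,0.]);YAW=12.6
def st(x,y,z):
    c,s=np.cos(np.radians(YAW)),np.sin(np.radians(YAW));return np.array([O[0]+c*x-s*y,O[1]+s*x+c*y,z])
E
python3 -m handwheel '[[-43,-17,2,0,0,-0.61,0.3],[-43,-17,2,0,0,-0.61,0.3],[-43,-17,2,0,0,-0.61,0.3],[-43,-17,2,0,0,-0.61,0.3],[-43,-17,2,0,0,-0.61,0.3],[-43,-17,2,0,0,-0.61,0.3],[-43,-17,2,0,0,-0.61,0.3],[-43,-17,2,0,0,-0.61,0.3],[-43,-17,2,0,0,-0.61,0.3],[-43,-17,2,0,0,-0.61,0.3]]'
python3 -c "
from h import *
to(*st(-60,80,290),102.6)"
```

```text
t: 0.93
ee_pos: [482.5, 211.9, 213.7]
ee_rot: [[-0.976, -0.217, -0.001], [-0.217, 0.976, -0.001], [0.002, -0.001, -1.0]]
ft_force: [0.7, 0.2, -0.7]
finger_gap: 0.302
ROW [ -1.72 -15.45  -7.62] [-0.001 -0.002 -0.001] q6 -1.52 gap 0.3 t 0.9333
```

```bash
python3 -m handwheel '[[-1.7,-15.4,-7.6,0,0,0,0],[-1.7,-15.4,-7.6,0,0,0,0],[-1.7,-15.4,-7.6,0,0,0,0],[-1.7,-15.4,-7.6,0,0,0,0],[-1.7,-15.4,-7.6,0,0,0,0],[-1.7,-15.4,-7.6,0,0,0,0],[-1.7,-15.4,-7.6,0,0,0,0]]'
python3 - <<'E'
from h import *
w=snap('wrist');cv2.imwrite('pics/d.png',w['image'])
print(-w['R'].T@np.array(w['t']).ravel(),w['R'][2])
for n,X in dict(bay=st(0,0,97),btn=st(0,155,93),hinge=st(0,95,90),wait=st(0,-115,97)).items():print(n,proj(w,X)[0].round())
E
```

```text
t: 1.52
ee_pos: [532.2, 65.6, 289.0]
ee_rot: [[-0.976, -0.216, -0.003], [-0.216, 0.976, -0.001], [0.003, 0.0, -1.0]]
ft_force: [-0.4, 0.5, -0.3]
finger_gap: -0.003
[450.27837915  48.36562584 432.32643025] [ 0.31618714  0.07120357 -0.94602101]
bay [249. 220.]
btn [376. 219.]
hinge [327. 218.]
wait [155. 220.]
```

View pics/d.png

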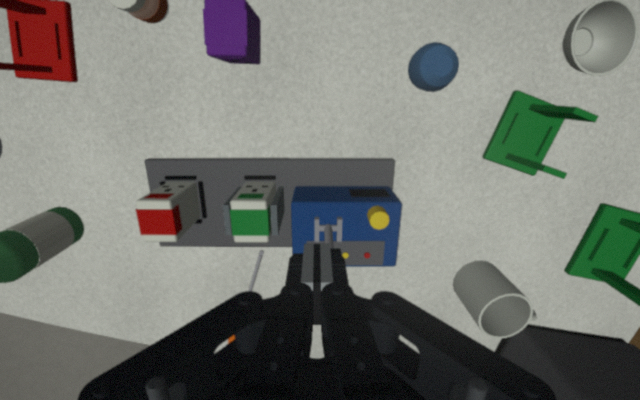

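The wrist view shows the bay adaptor's top (250,222), button (378,217), lever bracket (328,230) and plate corners at about (147,159) and (394,158). I'll cast rays for these.

```bash
python3 - <<'E'
from h import *
w=load('wrist');im=w['image'];hsv=cv2.cvtColor(im,cv2.COLOR_BGR2HSV)
def inv(p):
    c,s=np.cos(np.radians(YAW)),np.sin(np.radians(YAW));d=p[:2]-O;return np.array([c*d[0]+s*d[1],-s*d[0]+c*d[1]]).round(1)
def rect(n,m,z,box):
    k=np.zeros_like(m);x0,y0,x1,y1=box;k[y0:y1,x0:x1]=m[y0:y1,x0:x1]
    c=max(cv2.findContours(k,cv2.RETR_EXTERNAL,cv2.CHAIN_APPROX_NONE)[0],key=cv2.contourArea)
    r=cv2.minAreaRect(ray(w,c.reshape(-1,2).astype(float),z)[:,:2].astype(np.float32))
    print(n,np.round(r[0],1),np.round(r[1],1),round(r[2],1),'st',inv(np.array(r[0])),cv2.boundingRect(c))
rect('btn',cv2.inRange(hsv,(22,120,100),(35,255,255)),93,(350,190,400,240))
bl=cv2.inRange(hsv,(105,120,40),(125,255,255))
for n,px,z in [('plate corner FL (-?, -175ish)',(147,159),12),('plate FR',(394,158),12),
  ('adaptor top corners',(231,208),97),('',(270,208),97),('',(273,239),97),('',(231,240),97),('hous',(294,188),85),('hous',(398,196),85),('red',(138,205),97),('red',(180,238),97)]:
    p=ray(w,[px],z)[0];print(n,px,p.round(1),'st',inv(p))
c=im[140:290,130:420];cv2.imwrite('pics/e.png',cv2.resize(c,None,fx=2.75,fy=2.75,interpolation=cv2.INTER_CUBIC))
E
```

```text
btn [573.5 152.9] [28.4 24.5] 15.8 st [ -1.3 156.9] (368, 207, 21, 22)
plate corner FL (-?, -175ish) (147, 159) [ 587.4 -169.    12. ] st [ -57.9 -160.3]
plate FR (394, 158) [510.4 174.3  12. ] st [-58.2 191.6]
adaptor top corners (231, 208) [598.1 -22.7  97. ] st [-15.6 -19.8]
 (270, 208) [588.   22.7  97. ] st [-15.6  26.8]
 (273, 239) [627.6  33.2  97. ] st [25.4 28.4]
 (231, 240) [640.4 -17.4  97. ] st [ 26.8 -23.9]
hous (294, 188) [561.2  45.7  85. ] st [-36.6  55. ]
hous (398, 196) [543.8 171.1  85. ] st [-26.3 181.2]
red (138, 205) [ 619.  -133.8   97. ] st [ -19.4 -132.7]
red (180, 238) [651.9 -80.2  97. ] st [ 24.3 -87.6]
```

View pics/e.png

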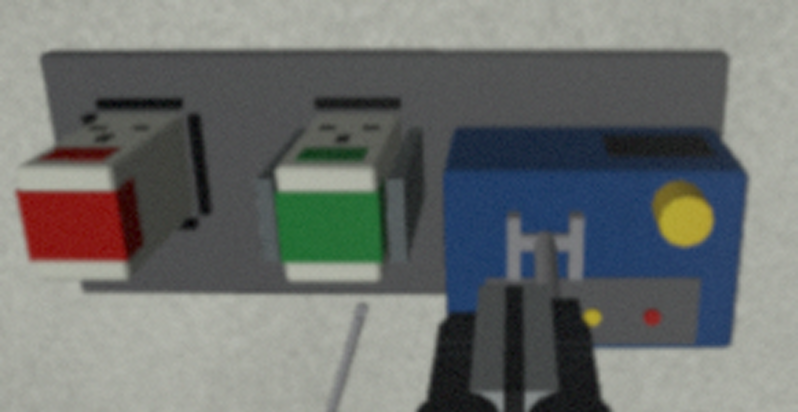

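```bash
python3 - <<'E'
from h import *
w=load('wrist');b=load('top')
def inv(p):
    c,s=np.cos(np.radians(YAW)),np.sin(np.radians(YAW));d=p[:2]-O;return np.array([c*d[0]+s*d[1],-s*d[0]+c*d[1]]).round(1)
for n,px,z in[('ad',(230,200.7),97),('',(267,200.7),97),('',(269,241.8),97),('',(234.4,241.8),97),('hinge',(327,228.4),90),('hinge',(328.5,228),90)]:print(n,inv(ray(w,[px],z)[0]))
for z in(88,92,96,100,104):print(z,'btn wrist',inv(ray(w,[(379,220)],z)[0]),'top',inv(ray(b,[(298.4,197.7)],z)[0]))
for z in(12,):
  for n,q in dict(A=(520,91),B=(485,155),C=(534,174)).items():print(n,ray(w,[q],z)[0].round(1))
to(*st(0,155,125),102.6)
E
```

```text
ad [-24.8 -20.1]
 [-24.8  23.7]
 [29.2 23.2]
 [ 29.3 -19.8]
hinge [14.3 95. ]
hinge [13.8 96.9]
88 btn wrist [  4.  159.4] top [ -0.3 154.2]
92 btn wrist [  2.3 158.5] top [ -1.2 154.3]
96 btn wrist [  0.6 157.6] top [ -2.1 154.3]
100 btn wrist [ -1.1 156.7] top [ -2.9 154.3]
104 btn wrist [ -2.9 155.8] top [ -3.8 154.3]
A [384.1 315.   12. ]
B [477.1 300.8  12. ]
C [486.7 384.6  12. ]
ROW [-6.14  7.34 16.35] [ 0.    -0.004 -0.   ] q6 -1.81 gap -0.01 t 1.5667
```

Button, adaptor (54 x 44 mm top) and hinge agree to about 2 mm. I'll shift the origin by (2,1.8) and go above the button with the jaws turned along station x, to keep clear of the lever.

```bash
sed -i 's/^O=.*/O=np.array([610.6,2.2]);YAW=12.6/' h.py
python3 -c "
from h import *
to(*st(-3,156,170),12.6)"
```

```text
ROW [-6.03  7.62 11.85] [-0.003 -0.003  1.57 ] q6 -1.81 gap -0.01 t 1.5667
```

```bash
python3 -m handwheel '[[-6,7.6,0,0,0,1.57,0],[-6,7.6,0,0,0,1.57,0],[-6,7.6,0,0,0,1.57,0],[-6,7.6,4,0,0,1.57,0],[-6,7.6,4,0,0,1.57,0],[-6,7.6,4,0,0,1.57,0],[-6,7.6,8,0,0,1.57,0],[-6,7.6,11.8,0,0,1.57,0],[-6,7.6,11.8,0,0,1.57,0],[-6,7.6,11.8,0,0,1.57,0]]'
python3 -c "
from h import *
to(*st(-3,156,104),12.6)"
```

```text
t: 2.4
ee_pos: [570.2, 155.5, 166.5]
ee_rot: [[-0.52, 0.854, -0.011], [0.854, 0.52, -0.002], [0.004, -0.011, -1.0]]
ft_force: [-0.1, -0.4, 0.1]
finger_gap: -0.005
ROW [-0.35  0.27  6.24] [-0.011 -0.003  0.327] q6 -0.41 gap -0.0 t 2.4
```

```bash
python3 -m handwheel '[[-0.35,0.3,0,-0.01,0,0.33,0],[-0.35,0.3,1,-0.01,0,0.33,0],[-0.35,0.3,3,-0.01,0,0.33,0],[-0.35,0.3,5,-0.01,0,0.33,0],[-0.35,0.3,6.2,-0.01,0,0.33,0],[-0.35,0.3,6.2,-0.01,0,0.33,0]]'
python3 -c "
from h import *
to(*st(-3,156,96),12.6)"
```

```text
t: 2.9
ee_pos: [570.9, 155.7, 101.1]
ee_rot: [[-0.218, 0.976, -0.009], [0.976, 0.218, 0.002], [0.003, -0.008, -1.0]]
ft_force: [-1.3, 0.7, 2.4]
finger_gap: -0.007
ROW [-0.25  0.23  0.51] [-0.008 -0.003  0.   ] q6 -0.09 gap -0.01 t 2.9
```

```bash
python3 -m handwheel '[[-0.2,0.2,0.3,0,0,0,0],[-0.2,0.2,0.5,0,0,0,0],[-0.2,0.2,0.6,0,0,0,0]]'
python3 - <<'E'
from h import *
w=snap('scene');c=w['image'][170:270,290:400];cv2.imwrite('pics/f.png',cv2.resize(c,None,fx=5,fy=5,interpolation=cv2.INTER_CUBIC))
E
```

```text
t: 3.15
ee_pos: [572.6, 155.7, 96.8]
ee_rot: [[-0.219, 0.976, -0.009], [0.976, 0.219, 0.003], [0.005, -0.008, -1.0]]
ft_force: [-7.8, 2.8, 15.9]
finger_gap: -0.001
```

View pics/f.png

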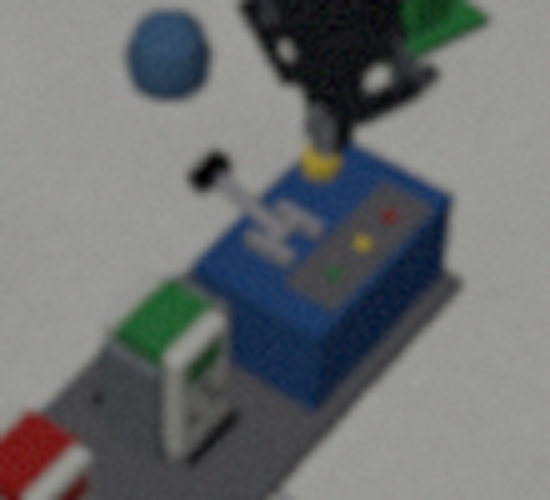

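The scene crop shows the lever dropped with its knob at about (332,204) and the button fully down under the fingers (15.9 N). I'll raise the tool and locate the knob.

```bash
python3 -m handwheel '[[0,0,-2,0,0,0,0],[0,0,-5,0,0,0,0],[0,0,-9,0,0,0,0],[0,0,-9,0,0,-0.1,0.3],[0,0,-9,0,0,-0.1,0.5]]'
python3 - <<'E'
from h import *
s=load('scene');p=ray(s,[(332,204.4)],105)[0];c,q=np.cos(np.radians(YAW)),np.sin(np.radians(YAW));d=p[:2]-O;print(p,c*d[0]+q*d[1],-q*d[0]+c*d[1])
to(*st(-41,95,150),102.6)
E
```

```text
t: 3.62
ee_pos: [574.6, 156.3, 190.1]
ee_rot: [[-0.32, 0.948, -0.003], [0.947, 0.32, 0.004], [0.004, -0.001, -1.0]]
ft_force: [0.8, 0.0, 0.5]
finger_gap: 0.278
[550.03848717  86.03604798 105.        ] -40.814728247527434 95.02808918651795
ROW [-5.89 -4.58  3.99] [ 0.002 -0.004 -1.465] q6 -0.19 gap 0.28 t 3.6167
```

The knob ray at z 105 gives station (-40.8, 95.0), exactly as predicted from the hinge.

```bash
python3 -m handwheel '[[-5.9,-4.6,0,0,0,-1.465,0.65],[-5.9,-4.6,0,0,0,-1.465,0.65],[-5.9,-4.6,0,0,0,-1.465,0.65],[-5.9,-4.6,0,0,0,-1.465,0.65],[-5.9,-4.6,0,0,0,-1.465,0.65],[-5.9,-4.6,0,0,0,-1.465,0.65],[-5.9,-4.6,0,0,0,-1.465,0.65],[-5.9,-4.6,0,0,0,-1.465,0.65],[-5.9,-4.6,2,0,0,-1.465,0.65],[-5.9,-4.6,3,0,0,-1.465,0.65]]'
python3 -m handwheel '[[0,0,0,0,0,-0.22,0.65],[0,0,0,0,0,-0.22,0.65]]'
python3 -c "
from h import *
to(*st(-41,95,91),102.6)"
```

```text
t: 4.45
ee_pos: [548.6, 86.2, 157.9]
ee_rot: [[-1.0, 0.0, -0.006], [0.0, 1.0, 0.003], [0.006, 0.003, -1.0]]
ft_force: [-1.5, -0.7, 0.1]
finger_gap: 0.653
t: 4.62
ee_pos: [546.9, 86.6, 155.6]
ee_rot: [[-0.975, -0.222, -0.011], [-0.222, 0.975, 0.003], [0.01, 0.005, -1.0]]
ft_force: [-0.4, 0.1, -0.1]
finger_gap: 0.649
ROW [-0.34 -0.16  6.46] [ 0.005 -0.01   0.004] q6 -1.78 gap 0.65 t 4.6167
```

```bash
python3 -m handwheel '[[-0.3,-0.15,2,0,-0.01,0,0.65],[-0.3,-0.15,5,0,-0.01,0,0.65],[-0.3,-0.15,6.7,0,-0.01,0,0.65],[-0.3,-0.15,6.7,0,-0.01,0,0.65],[-0.3,-0.15,6.7,0,-0.01,0,0.1],[-0.3,-0.15,6.7,0,-0.01,0,0.1],[-0.3,-0.15,6.7,0,-0.01,0,0.1],[-0.3,-0.15,6.7,0,-0.01,0,0.1],[-0.3,-0.15,6.7,0,-0.01,0,0.1]]' 20
```

```text
t: 5.37
ee_pos: [550.4, 84.3, 90.1]
ee_rot: [[-0.975, -0.222, 0.001], [-0.222, 0.975, 0.003], [-0.002, 0.002, -1.0]]
ft_force: [0.9, -7.1, -0.5]
finger_gap: 0.274
```

Gripped at 23 mm, which matches the knob. I'll lift along the arc.

```bash
python3 -m handwheel '[[-0.4,0,-1.0,0,0,0,0.1],[-1.0,0,-1.95,0,0,0,0.1],[-1.76,0,-2.75,0,0,0,0.1],[-2.66,0,-3.35,0,0,0,0.1],[-3.67,0,-3.8,0,0,0,0.1],[-4.5,0,-4.0,0,0,0,0.1],[-5.3,0,-4.05,0,0,0,0.1],[-5.95,0,-4.0,0,0,0,0.1],[-6.1,0,-4.0,0,0,0,0.1],[-6.1,0,-4.0,0,0,0,0.1]]'
python3 - <<'E'
from h import *
w=snap('scene');c=w['image'][170:270,290:400];cv2.imwrite('pics/g.png',cv2.resize(c,None,fx=5,fy=5,interpolation=cv2.INTER_CUBIC))
E
```

```text
t: 6.2
ee_pos: [611.0, 97.4, 131.7]
ee_rot: [[-0.975, -0.221, 0.005], [-0.221, 0.975, 0.002], [-0.005, 0.001, -1.0]]
ft_force: [-1.2, -3.5, 5.2]
finger_gap: 0.273
```

View pics/g.png

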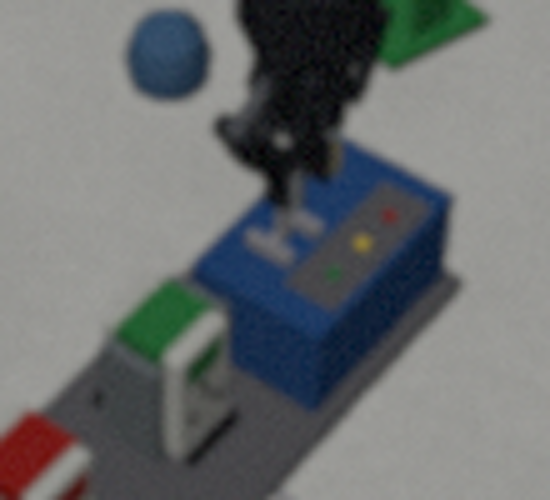

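The crop shows the lever upright in the grip. I'll open, raise the tool and check that it stays.

```bash
python3 -m handwheel '[[0,0,0,0,0,0,0.65],[0,0,0,0,0,0,0.65],[0,0,0,0,0,0,0.65],[0,0,0,0,0,0,0.65],[0,0,-2,0,0,0,0.65],[0,0,-5,0,0,0,0.65],[0,0,-8,0,0,0,0.65],[0,3,-10,0,0,0,0.8],[0,0,-10,0,0,0,1]]'
python3 - <<'E'
from h import *
w=snap('scene');c=w['image'][170:270,290:400];cv2.imwrite('pics/g2.png',cv2.resize(c,None,fx=5,fy=5,interpolation=cv2.INTER_CUBIC))
to(*st(0,0,200),12.6)
E
```

```text
t: 7.0
ee_pos: [610.3, 107.4, 237.3]
ee_rot: [[-0.973, -0.232, 0.013], [-0.232, 0.973, 0.007], [-0.014, 0.004, -1.0]]
ft_force: [1.0, 0.1, 0.4]
finger_gap: 0.91
ROW [ 2.31 -9.2   3.47] [-0.01   0.007 -1.562] q6 -1.77 gap 0.98 t 7.05
```

View pics/g2.png

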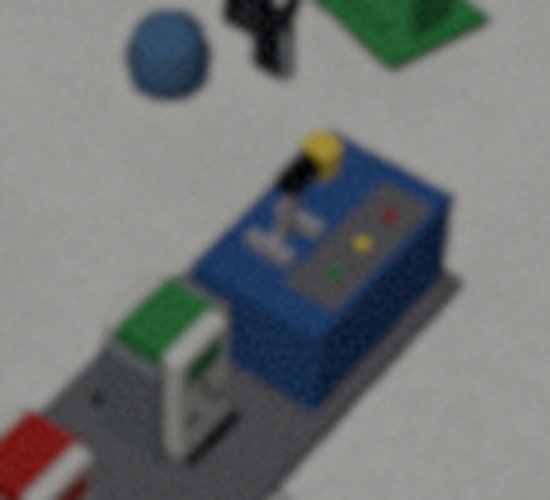

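The lever stays home at (349,205) in the scene view and the button is out. Next I'll turn over the bay, rotating +1.58 because the other way exceeds joint 6's range.

```bash
python3 -m handwheel '[[2.3,-9.2,0,0,0,1.58,1],[2.3,-9.2,0,0,0,1.58,1],[2.3,-9.2,0,0,0,1.58,1],[2.3,-9.2,0,0,0,1.58,1],[2.3,-9.2,0,0,0,1.58,1],[2.3,-9.2,0,0,0,1.58,1],[2.3,-9.2,0,0,0,1.58,1],[2.3,-9.2,0,0,0,1.58,1],[2.3,-9.2,1,0,0,1.58,1],[2.3,-9.2,1,0,0,1.58,1]]'
python3 -m handwheel '[[0,0,0,0,0,0.3,1],[0,0,0,0,0,0.32,1],[0,0,0,0,0,0.33,1]]'
python3 - <<'E'
from h import *
to(*st(0,0,130),12.6)
w=snap('wrist');cv2.imwrite('pics/i.png',w['image'])
E
```

```text
t: 7.88
ee_pos: [609.6, 2.2, 222.7]
ee_rot: [[-0.512, 0.859, 0.007], [0.859, 0.512, 0.002], [-0.002, 0.007, -1.0]]
ft_force: [-0.6, -0.6, -0.7]
finger_gap: 0.998
t: 8.13
ee_pos: [609.3, 2.0, 222.0]
ee_rot: [[-0.199, 0.98, 0.006], [0.98, 0.199, 0.002], [0.001, 0.006, -1.0]]
ft_force: [0.6, 0.3, 0.5]
finger_gap: 1.0
ROW [-0.02  0.07  9.2 ] [ 0.006 -0.001 -0.019] q6 -0.33 gap 1.0 t 8.1333
```

View pics/i.png

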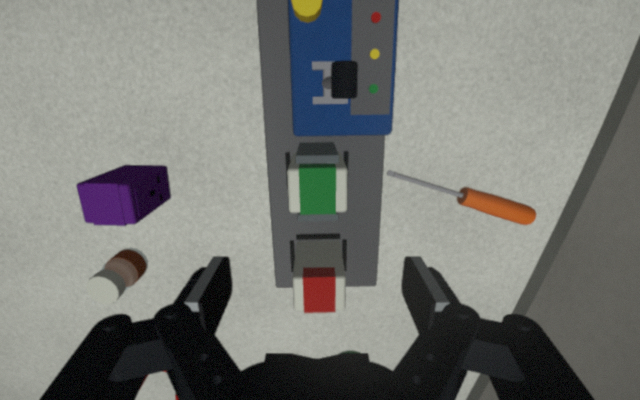

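The wrist view shows the green adaptor (317,190) centred between the open fingers (230 and 404), with the lever home at (345,80).

```bash
python3 - <<'E'
from h import *
w=load('wrist');print(ray(w,[(317.5,190)],97)[0],O)
E
python3 -m handwheel '[[0,0.05,3,0,0,-0.02,1],[0,0.05,7,0,0,-0.02,1],[0,0.05,11,0,0,-0.02,1],[0,0.05,14,0,0,-0.02,1],[0,0.05,16,0,0,-0.02,1],[0,0.05,17,0,0,-0.02,1],[0,0.05,17.2,0,0,-0.02,1],[0,0.05,17.2,0,0,-0.02,1]]'
```

```text
[611.29055915   2.12264892  97.        ] [610.6   2.2]
t: 8.85
ee_pos: [611.1, 2.4, 50.2]
ee_rot: [[-0.216, 0.976, 0.006], [0.976, 0.216, 0.002], [0.001, 0.006, -1.0]]
ft_force: [-0.3, 0.5, 0.5]
finger_gap: 0.998
```

```bash
python3 -m handwheel '[[0,0,0,0,0,0,0.5],[0,0,0,0,0,0,0.5],[0,0,0,0,0,0,0.5],[0,0,0,0,0,0,0.5],[0,0,0,0,0,0,0.5],[0,0,0,0,0,0,0.5],[0,0,-0.5,0,0,0,0.5],[0,0,-1,0,0,0,0.5]]' 40
python3 -m handwheel '[[0,0,-2,0,0,0,0.5],[0,0,-4,0,0,0,0.5],[0,0,-6,0,0,0,0.5],[0,0,-8,0,0,0,0.5],[0,0,-10,0,0,0,0.5],[0,0,-11.5,0,0,0,0.5],[0,0,-11.5,0,0,0,0.5]]'
python3 - <<'E'
from h import *
b=load('top')
for n,px,z in(('timer',(292,256),25),('purple',(362,245),60),('jar',(398,250),60),('bowl',(236,282),30)):print(n,ray(b,[px],z)[0].round())
to(450,50,172,-5)
E
```

```text
t: 9.52
ee_pos: [610.8, 2.4, 60.6]
ee_rot: [[-0.216, 0.976, 0.006], [0.976, 0.216, 0.002], [0.001, 0.006, -1.0]]
ft_force: [0.7, -0.1, -2.2]
finger_gap: 0.648
t: 10.1
ee_pos: [611.9, 2.0, 179.7]
ee_rot: [[-0.216, 0.976, 0.012], [0.976, 0.216, 0.002], [-0.001, 0.012, -1.0]]
ft_force: [0.5, -0.2, -1.2]
finger_gap: 0.652
timer [384. 184.  25.]
purple [406. -58.  60.]
jar [ 382. -179.   60.]
bowl [304. 378.  30.]
ROW [  8.18 -14.77   0.57] [ 0.012 -0.001  0.305] q6 -0.34 gap 0.65 t 10.1
```

Held at 55 mm. I'll carry it to free counter at about (450,60), more than 110 mm from both the timer and the purple block.

```bash
python3 -m handwheel '[[2,-4,0,0,0,0.1,0.5],[4,-7.5,0,0,0,0.2,0.5],[6,-11,0,0,0,0.3,0.5],[8,-13.5,0,0,0,0.305,0.5],[9.3,-14.7,0,0.01,0,0.305,0.5],[9.3,-14.7,2,0.01,0,0.305,0.5],[9.3,-14.7,4,0.01,0,0.305,0.5],[9.3,-14.7,6,0.01,0,0.305,0.5],[9.3,-14.7,7,0.01,0,0.305,0.5],[9.3,-14.7,7,0.01,0,0.305,0.5]]'
python3 -c "
from h import *
to(450,60,40,-5)"
```

```text
t: 10.93
ee_pos: [447.0, 61.3, 105.2]
ee_rot: [[0.087, 0.996, -0.003], [0.996, -0.087, 0.001], [0.001, -0.003, -1.0]]
ft_force: [-0.7, -0.6, -2.2]
finger_gap: 0.647
ROW [-0.11  0.33  6.52] [-0.003 -0.001  0.   ] q6 0.05 gap 0.65 t 10.9333
```

```bash
python3 -m handwheel '[[0,0,2,0,0,0,0.5],[0,0,4,0,0,0,0.5],[0,0,5.5,0,0,0,0.5],[0,0,6.2,0,0,0,0.5],[0,0,6.5,0,0,0,0.5],[0,0,6.6,0,0,0,0.5],[0,0,6.7,0,0,0,0.5],[0,0,6.7,0,0,0,0.5]]'
```

```text
t: 11.6
ee_pos: [445.9, 61.4, 40.2]
ee_rot: [[0.087, 0.996, -0.004], [0.996, -0.087, 0.001], [0.001, -0.004, -1.0]]
ft_force: [-9.0, -0.9, 17.7]
finger_gap: 0.655
```

```bash
python3 -m handwheel '[[0,0,-0.1,0,0,0,0.5],[0,0,-0.1,0,0,0,1],[0,0,-0.1,0,0,0,1],[0,0,-0.1,0,0,0,1],[0,0,-0.1,0,0,0,1],[0,0,-3,0,0,0,1],[0,0,-7,0,0,0,1],[0,0,-11,0,0,0,1],[0,0,-15,0,0,0,1],[0,0,-19,0,0,0,1]]'
python3 -c "
from h import *
to(455,300,290,85)"
```

```text
t: 12.43
ee_pos: [446.2, 61.2, 232.1]
ee_rot: [[0.087, 0.996, -0.004], [0.996, -0.087, 0.001], [0.001, -0.005, -1.0]]
ft_force: [1.4, 0.2, 0.0]
finger_gap: 1.003
ROW [23.87 -1.22 -5.76] [-0.003 -0.004 -1.57 ] q6 0.05 gap 1.0 t 12.4333
```

```bash
python3 -m handwheel '[[23.9,-1.2,-5.8,0,0,-1.57,1],[23.9,-1.2,-5.8,0,0,-1.57,1],[23.9,-1.2,-5.8,0,0,-1.57,1],[23.9,-1.2,-5.8,0,0,-1.57,1],[23.9,-1.2,-5.8,0,0,-1.57,1],[23.9,-1.2,-5.8,0,0,-1.57,1],[23.9,-1.2,-5.8,0,0,-1.57,1],[23.9,-1.2,-5.8,0,0,-1.57,1],[23.9,-1.2,-5.8,0,0,-1.57,1],[23.9,-1.2,-5.8,0,0,-1.57,1]]'
python3 -m handwheel '[[0,0,0,0,0,-0.3,1],[0,0,0,0,0,-0.33,1],[0,0,0,0,0,-0.33,1],[0,0,0,0,0,-0.33,1]]'
python3 - <<'E'
from h import *
w=snap('wrist');cv2.imwrite('pics/j.png',w['image']);to(455,300,290,85)
E
```

```text
t: 13.27
ee_pos: [455.1, 300.7, 289.9]
ee_rot: [[-0.921, 0.39, -0.005], [0.39, 0.921, 0.001], [0.005, -0.001, -1.0]]
ft_force: [-0.7, 0.6, 0.3]
finger_gap: 1.005
t: 13.6
ee_pos: [455.0, 300.7, 289.6]
ee_rot: [[-0.998, 0.067, -0.006], [0.067, 0.998, 0.0], [0.006, -0.0, -1.0]]
ft_force: [-0.2, -0.7, 0.2]
finger_gap: 1.002
ROW [ 0.   -0.07 -0.04] [ 0.    -0.006  0.015] q6 -1.06 gap 1.0 t 13.65
```

View pics/j.png

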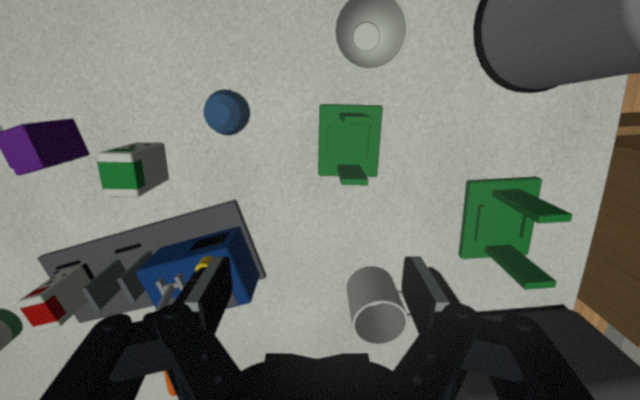

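The holder floor's corners are near (319,104), (382,106) and (319,175), and the adaptor stands upright with its top at about (122,173). I'll segment both.

```bash
python3 - <<'E'
from h import *
w=load('wrist');im=w['image'];hsv=cv2.cvtColor(im,cv2.COLOR_BGR2HSV)
m=cv2.inRange(hsv,(50,90,30),(75,255,255))
for n,(x0,y0,x1,y1),z in(('small',(300,90,400,190),12),('big',(450,160,580,300),12),('tag',(90,140,146,200),85)):
    k=np.zeros_like(m);k[y0:y1,x0:x1]=m[y0:y1,x0:x1]
    c=max(cv2.findContours(k,cv2.RETR_EXTERNAL,cv2.CHAIN_APPROX_NONE)[0],key=cv2.contourArea)
    q=cv2.approxPolyDP(c,3,True).reshape(-1,2).astype(float)
    print(n);print(np.c_[q,ray(w,q,z)[:,:2]].round(1))
a=cv2.resize(im[90:200,300:400],None,fx=6,fy=5.4,interpolation=cv2.INTER_CUBIC)
cv2.imwrite('pics/k.png',a)
E
```

```text
small
[[321.  105.  385.2 312.8]
 [319.  174.  480.  304. ]
 [338.  174.  481.8 331.2]
 [342.  183.  495.6 336.4]
 [366.  184.  499.4 371.1]
 [364.  177.  488.7 368.4]
 [376.  174.  485.4 385.7]
 [381.  107.  392.8 393.1]]
big
[[469.  181.  504.7 522.5]
 [460.  255.  627.3 520.1]
 [492.  256.  633.3 573.1]
 [525.  288.  700.5 639.7]
 [554.  286.  701.4 691.5]
 [555.  282.  693.4 691.5]
 [523.  255.  635.7 625. ]
 [534.  220.  574.7 632.7]
 [569.  220.  579.1 691.2]
 [571.  215.  570.7 692.7]
 [537.  198.  538.4 631.3]
 [538.  178.  506.8 627.4]]
tag
[[140.  160.  429.5  93.9]
 [ 98.  163.  429.1  40.7]
 [103.  187.  459.2  38.2]
 [142.  186.  461.4  88.3]]
```

View pics/k.png

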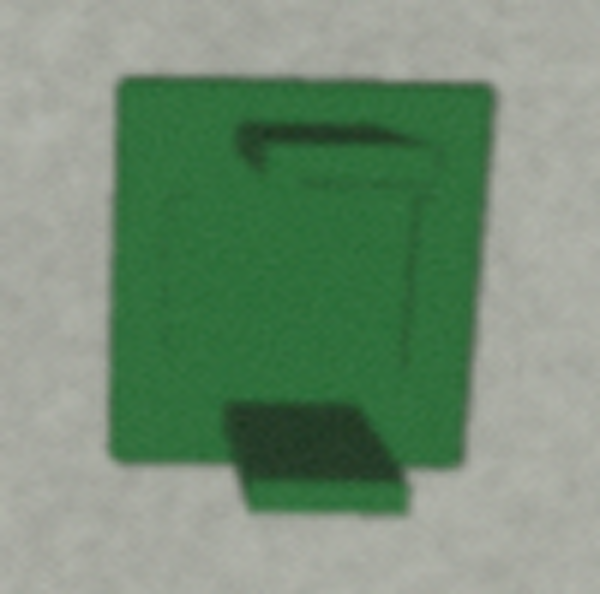

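```bash
python3 - <<'E'
from h import *
w=load('wrist')
px=lambda L:np.array([(300+x/6,90+y/5.4) for x,y in L])
F=ray(w,px([(117,75),(495,82),(466,468),(108,462)]),12)[:,:2];print(F.round(1),F.mean(0))
e=lambda a,b:round(float(np.linalg.norm(F[a]-F[b])),1)
ang=lambda v:np.degrees(np.arctan2(v[1],v[0])).round(1)
print('sizes',e(0,3),e(1,2),e(0,1),e(3,2),'x dir',ang(F[3]-F[0]),ang(F[2]-F[1]),'y',ang(F[1]-F[0]),ang(F[2]-F[3]))
C=ray(w,px([(250,514),(408,514),(242,480),(404,480)]),91)[:,:2];print('far cheek top',C.round(1))
I=ray(w,px([(172,195),(166,345),(418,195),(405,365)]),18)[:,:2];print('lips',I.round(1))
T=ray(w,[(100,150.5),(129,146)],85)[:,:2];print('ad',T)
E
```

```text
[[383.6 310.9]
 [390.6 395.1]
 [489.5 388.1]
 [482.2 302.5]] [436.46688452 349.15892213]
sizes 98.9 99.1 84.5 86.0 x dir -4.9 -4.1 y 85.2 85.1
far cheek top [[475.  330.4]
 [477.1 361.5]
 [467.2 329.2]
 [469.3 360.8]]
lips [[413.  321.3]
 [450.6 317.9]
 [416.5 376.5]
 [459.4 372.9]]
ad [[414.50876206  47.61155533]
 [412.06300534  84.69473089]]
```

The pass holder is confirmed at 99 x 85 mm, centre (436.7,348.8), x axis at -4.8°; the cheek tops agree to about 1 mm. Back to the adaptor for the other grip.

```bash
python3 -c "
from h import *
to(446,61.3,160,85)"
python3 -m handwheel '[[-0.7,-24,2,0,0,0.015,1],[-0.7,-24,4,0,0,0.015,1],[-0.7,-24,6,0,0,0.015,1],[-0.7,-24,8,0,0,0.015,1],[-0.7,-24,10,0,0,0.015,1],[-0.7,-24,12,0,0,0.015,1],[-0.7,-24,13,0,0,0.015,1],[-0.7,-24,13,0,0,0.015,1],[-0.7,-24,13,0,0,0.015,1]]'
python3 - <<'E'
from h import *
w=snap('wrist');cv2.imwrite('pics/l.png',w['image']);to(446,61.3,40,85)
E
```

```text
ROW [ -0.9  -23.94  12.96] [ 0.    -0.006  0.015] q6 -1.06 gap 1.0 t 13.65
t: 14.4
ee_pos: [443.3, 60.3, 158.8]
ee_rot: [[-0.996, 0.092, -0.009], [0.092, 0.996, 0.001], [0.009, 0.0, -1.0]]
ft_force: [-0.0, -0.4, 0.3]
finger_gap: 1.0
ROW [-0.21  0.04 12.01] [ 0.    -0.005 -0.003] q6 -1.52 gap 1.0 t 14.45
```

View pics/l.png

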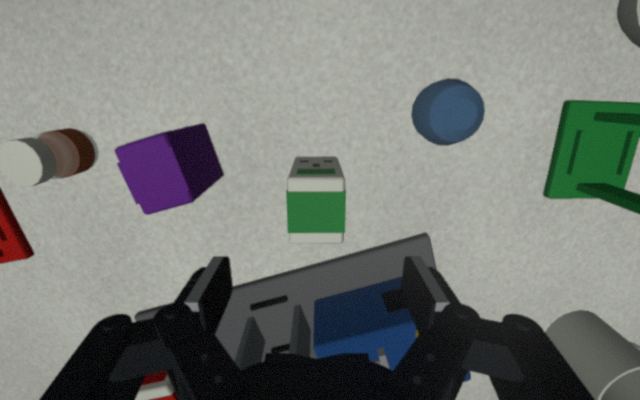

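The wrist view shows the adaptor upright and square between the fingers, its top spanning (287..346, 178..242).

```bash
python3 - <<'E'
from h import *
w=load('wrist');T=ray(w,[(287,179),(346,178),(344,242),(289,242)],85);print(T.round(1),T.mean(0))
E
python3 -m handwheel '[[-0.2,0.05,3,0,0,0,1],[-0.2,0.05,6,0,0,0,1],[-0.2,0.05,9,0,0,0,1],[-0.2,0.05,11,0,0,0,1],[-0.2,0.05,12,0,0,0,1],[-0.2,0.05,12,0,0,0,1],[-0.2,0.05,12,0,0,0,1]]'
```

```text
[[417.3  41.7  85. ]
 [420.6  85.5  85. ]
 [473.2  80.8  85. ]
 [469.2  37.   85. ]] [445.09168506  61.24952372  85.        ]
t: 15.03
ee_pos: [447.2, 62.4, 41.2]
ee_rot: [[-0.996, 0.089, -0.003], [0.089, 0.996, 0.001], [0.003, 0.001, -1.0]]
ft_force: [-0.3, -0.3, 0.5]
finger_gap: 1.003
```

```bash
python3 -m handwheel '[[0.15,-0.1,0,0,0,0,1],[0.15,-0.1,0,0,0,0,0.4],[0.15,-0.1,0,0,0,0,0.4],[0.15,-0.1,0,0,0,0,0.4],[0.15,-0.1,0,0,0,0,0.4],[0.15,-0.1,0,0,0,0,0.4],[0.15,-0.1,0,0,0,0,0.4],[0.15,-0.1,0,0,0,0,0.4]]' 40
python3 -m handwheel '[[0,0,-1,0,0,0,0.4],[0,0,-3,0,0,0,0.4],[0,0,-6,0,0,0,0.4],[0,0,-9,0,0,0,0.4],[0,0,-12,0,0,0,0.4],[0,0,-14,0,0,0,0.4],[0,0,-14,0,0,0,0.4]]'
python3 -c "
from h import *
to(436.7,348.8,180,85.2)"
```

```text
t: 15.7
ee_pos: [446.1, 61.5, 41.9]
ee_rot: [[-0.996, 0.09, -0.002], [0.09, 0.996, 0.001], [0.002, 0.001, -1.0]]
ft_force: [-1.5, -1.3, 7.0]
finger_gap: 0.509
t: 16.28
ee_pos: [448.5, 61.3, 185.8]
ee_rot: [[-0.996, 0.09, 0.006], [0.09, 0.996, 0.001], [-0.006, 0.001, -1.0]]
ft_force: [0.7, 0.2, -1.7]
finger_gap: 0.515
ROW [ 3.75 28.52  0.6 ] [ 0.001  0.006 -0.006] q6 -1.52 gap 0.52 t 16.2833
```

```bash
python3 -m handwheel '[[0.5,4,0,0,0,0,0.4],[1,8,0,0,0,0,0.4],[1.5,12,0,0,0,0,0.4],[2,16,0,0,0,0,0.4],[2.6,20,0,0,0,0,0.4],[3.2,24,0,0,0,0,0.4],[3.5,26.5,0,0,0,0,0.4],[3.7,28,0,0,0,0,0.4],[3.75,28.5,0,0,0,-0.006,0.4],[3.75,28.5,0,0,0,-0.006,0.4]]'
python3 -m handwheel '[[0,0,0,0,0,0,0.4],[0,0,1,0,0,0,0.4],[0,0,1.5,0,0,0,0.4]]'
python3 -c "
from h import *
to(437,348.8,55,85.2)"
```

```text
t: 17.12
ee_pos: [436.2, 348.6, 184.8]
ee_rot: [[-0.997, 0.082, 0.004], [0.082, 0.997, -0.001], [-0.004, -0.0, -1.0]]
ft_force: [-0.0, -0.8, -2.7]
finger_gap: 0.51
t: 17.37
ee_pos: [436.3, 346.9, 168.7]
ee_rot: [[-0.996, 0.084, 0.003], [0.084, 0.996, -0.001], [-0.003, -0.001, -1.0]]
ft_force: [-0.3, -0.9, -3.2]
finger_gap: 0.506
ROW [-1.000e-02  2.100e-01  1.137e+01] [-0.001  0.003 -0.   ] q6 -0.95 gap 0.51 t 17.3667
```

```bash
python3 -m handwheel '[[-0.05,0.2,0.5,0,0,0,0.4],[-0.05,0.2,2,0,0,0,0.4],[-0.05,0.2,4,0,0,0,0.4],[-0.05,0.2,6,0,0,0,0.4],[-0.05,0.2,8,0,0,0,0.4],[-0.05,0.2,9.5,0,0,0,0.4],[-0.05,0.2,10,0,0,0,0.4]]'
python3 -c "
from h import *
to(437,348.8,54,85.2)"
```

```text
t: 17.95
ee_pos: [436.1, 347.2, 65.8]
ee_rot: [[-0.996, 0.085, -0.001], [0.085, 0.996, -0.004], [0.001, -0.004, -1.0]]
ft_force: [0.9, 0.5, -2.2]
finger_gap: 0.513
ROW [-0.08  0.17  1.18] [-0.004 -0.001 -0.001] q6 -0.95 gap 0.51 t 17.95
```

```bash
python3 -m handwheel '[[-0.08,0.25,0.3,0,0,0,0.4],[-0.08,0.25,0.6,0,0,0,0.4],[-0.08,0.25,0.9,0,0,0,0.4],[-0.08,0.25,1.1,0,0,0,0.4],[-0.08,0.25,1.2,0,0,0,0.4],[-0.08,0.25,1.3,0,0,0,0.4],[-0.08,0.25,1.3,0,0,0,0.4]]'
```

```text
t: 18.53
ee_pos: [437.4, 349.7, 54.0]
ee_rot: [[-0.996, 0.085, 0.0], [0.085, 0.996, -0.003], [-0.001, -0.003, -1.0]]
ft_force: [-1.4, -2.4, 3.5]
finger_gap: 0.511
```

Contact at TCP z 54.0 means the underside is at floor level; on a lip it would stop at about 60. I'll press lightly, release and retreat.

```bash
python3 -m handwheel '[[0,0,0.1,0,0,0,0.4],[0,0,0.1,0,0,0,0.4],[0,0,0,0,0,0,0.7],[0,0,0,0,0,0,0.8],[0,0,0,0,0,0,0.8],[0,0,0,0,0,0,0.8],[0,0,-3,0,0,0,0.8],[0,0,-7,0,0,0,0.8],[0,0,-11,0,0,0,0.8],[0,0,-15,0,0,0,0.8]]'
python3 -m handwheel '[[1,-3,-5,0,0,0,0.8],[1,-3,-9,0,0,0,0.8],[1,-3,-9,0,0,0,0.8]]'
python3 - <<'E'
from h import *
w=snap('wrist');im=w['image'];cv2.imwrite('pics/m.png',im);hsv=cv2.cvtColor(im,cv2.COLOR_BGR2HSV)
m=cv2.inRange(hsv,(50,90,30),(75,255,255))
X=np.array([[437+np.cos(a)*x-np.sin(a)*y,348.8+np.sin(a)*x+np.cos(a)*y,97] for a in[np.radians(-4.8)] for x,y in((-28,-22),(-28,22),(28,22),(28,-22),(0,0))]);print(proj(w,X).round(1))
# white end bands of the adaptor top
p=proj(w,X);x0,y0=p.min(0).astype(int)-12;x1,y1=p.max(0).astype(int)+12
k=cv2.inRange(hsv,(0,0,125),(180,45,255));k2=np.zeros_like(k);k2[y0:y1,x0:x1]=k[y0:y1,x0:x1]
for c in cv2.findContours(k2,cv2.RETR_EXTERNAL,cv2.CHAIN_APPROX_SIMPLE)[0]:
    if cv2.contourArea(c)>30:print(cv2.boundingRect(c),cv2.contourArea(c))
s=snap('scene');cv2.imwrite('pics/n.png',s['image'])
c1=cv2.resize(im[60:230,230:430],(400,340));c2=cv2.resize(s['image'][140:280,280:400],(400,467),interpolation=cv2.INTER_CUBIC)
o=np.zeros((467,800,3),np.uint8);o[:340,:400]=c1;o[:,400:]=c2;cv2.imwrite('pics/o.png',o)
print(bot.get_obs()['ft_force'],bot.get_obs()['t'])
E
```

```text
t: 19.37
ee_pos: [437.1, 350.0, 205.5]
ee_rot: [[-0.996, 0.085, -0.0], [0.085, 0.996, -0.004], [0.0, -0.004, -1.0]]
ft_force: [1.5, 0.2, -0.1]
finger_gap: 0.801
t: 19.62
ee_pos: [425.5, 321.3, 301.7]
ee_rot: [[-0.996, 0.085, 0.007], [0.085, 0.996, 0.0], [-0.007, 0.001, -1.0]]
ft_force: [-0.0, 0.9, 0.3]
finger_gap: 0.798
[[320.8 151.1]
 [358.7 151.1]
 [356.7 196.7]
 [320.6 196.7]
 [339.2 174.5]]
(322, 152, 38, 9) 285.5
(308, 139, 62, 69) 1294.0
[-0.21638215 -0.30979739  0.34712867] 19.7167
```

The picture limit is reached, so I'm checking by numbers. The adaptor's near white band lies within about 1 px of its predicted seated position. Next I'll compare the lever, red adaptor and bystanders with the earlier scene frames.

```bash
python3 - <<'E'
from h import *
n=cv2.imread('pics/n.png');a=cv2.imread('pics/a.png')
g=cv2.resize(cv2.imread('pics/g2.png'),(110,100),interpolation=cv2.INTER_AREA)
d=cv2.absdiff(n[170:270,290:400],g).max(2);d2=cv2.absdiff(n,a).max(2)
print('lever area vs home frame',d[20:60,45:85].max(),d[20:60,45:85].mean().round(1))
for k,(x,y) in dict(red=(296,270),jar=(228,232),timer=(323,181),mug=(431,199),tin=(179,337),sd=(375,302),soap=(251,334),bowl=(350,144),purple=(264,213),lever=(348,208),bay=(325,243),holder=(369,165)).items():
    r=d2[y-12:y+12,x-12:x+12];print(k,r.mean().round(1),(r>40).sum())
s=load('scene')
hsv=cv2.cvtColor(n,cv2.COLOR_BGR2HSV)
X=[[437+np.cos(-.084)*x-np.sin(-.084)*y,348.8+np.sin(-.084)*x+np.cos(-.084)*y,97] for x,y in((28,-22),(28,22),(-28,22),(-28,-22))]
print('predicted top corners',proj(s,X).round(1))
w=cv2.inRange(hsv,(0,0,150),(180,40,255))[130:185,345:395]
print('\n'.join(''.join('#' if v else '.' for v in r) for r in w[::2]))
E
```

```text
lever area vs home frame 18 4.1
red 3.3 0
jar 2.5 0
timer 2.7 0
mug 2.6 0
tin 2.9 0
sd 2.7 0
soap 3.2 0
bowl 3.2 7
purple 4.0 0
lever 3.1 0
bay 25.9 129
holder 33.7 220
predicted top corners [[371.  157.5]
 [381.4 152.5]
 [370.8 143.9]
 [360.5 148.6]]
..................................................
...##.#...........................................
.........................#........................
........................#.........................
...................###............................
..................####..###......#................
....#.#...........#####.........#.........#.......
....######........#...............................
........#....................................#....
.................................................#
.........................................#.#......
...........................................#......
..........###.............................#.......
...#.##................................##.........
......#..................................##.......
.......................................#.#........
#.........#...........................#..#..##....
......................................####.#......
.......................................##........#
#.......................................#.........
............................................##....
..#..........................................#.#..
###.#.............................................
##............................................#...
..#.#.............................................
.....#..................................#.#.#.....
#..#.....................................#....#.##
..#.....#......................................#..
```

```bash
python3 - <<'E'
from h import *
s=load('scene');o=bot.get_obs();p=np.array(o['ee_pos']);print('TCP in scene',proj(s,[p]).round(),proj(s,[p+[0,35,10]]).round(),proj(s,[p-[0,35,-10]]).round())
im=cv2.imread('pics/m.png');h=cv2.cvtColor(im,cv2.COLOR_BGR2HSV)[140:206,306:374]
print('\n'.join(f'{140+2*i} '+''.join('g' if 45<v[0]<80 and v[1]>90 else '#' if v[2]>125 and v[1]<45 else '.' for v in r) for i,r in enumerate(h[::2])))
E
```

```text
TCP in scene [[367.  99.]] [[375.  92.]] [[358. 100.]]
140 ggggggggggggggggggggggggggggggggggggggggggggggggggggggggggg.########
142 ggggggggggggggg.....ggggggggggggggggggggggggggggggggggggggg.########
144 ggggggggggggggg.....gggggggggggggggggggggggggggggggggggggg.#########
146 ggggggggggggggg......gggggggggggggggggggggggggg...gggggggg.#########
148 ggggggggggggggg........g...ggggggggggggggggggg.....ggggggg.#########
150 ggggggggggggggg.....................................gggggg.#########
152 ggggggggggggggg..###################################..gggg.#########
154 .gggggggggggggg..####################################..ggg.#########
156 .gggggggggggggg.#####################################.gggg.#########
158 .gggggggggggggg..####################################.gggg.#########
160 gggggggggggggggg.####################################.gggg.#########
162 .ggggggggggggggggggggggggggggggggggggggggggggggggggggggggg##########
164 .gggggggggggggggggggggggggggggggggggggggggggggggggggggggg.##########
166 .gggggggggggggggggggggggggggggggggggggggggggggggggggggggg.##########
168 .gggggggggggggggggg
[... 663 characters left out ...]
ggggggggggggggggggggggggggggggg.###########
188 .gggggggggggggggg...................................gggg.###########
190 #...............####################################....############
192 ####################################################################
194 ####################################################################
196 ####################........#...............########################
198 ###################.gggggggggggggggggggggggg.#######################
200 ###################.gggggggggggggggggggggggg.#######################
202 ####################.ggggggggggggggggggggggg.#######################
204 ####################################################################
```

The adaptor's top face (322..359, 151..196) matches the predicted seated face (321..359, 151..197). The lever, red adaptor and bystanders haven't changed. Signing off.

```bash
python3 -c "
from rig import job
print(job.sign_off())"
```

```text
the job is handed in; nothing more can be done
None
```

The green adaptor was tested in its bay and now stands in the pass holder. The job was handed in at about 20 s of the 72 s allowed, and no verdict was reported.

**What I did**
- I pressed the test button until the lever dropped, then let go. I pinched the lever knob and lifted it home.
- I took the adaptor out by its x faces, stood it on free counter at about (446, 61) mm, and took it again by its y faces.
- I lowered it into the smaller green holder, measured at 99 x 85 mm. The other green holder was too big.

**Last checks**
- **Seating:** in the wrist image the adaptor's top face matched the predicted fully-down position to about 1 pixel (1–2 mm). Contact came at the expected height.
- **Lever and button:** the area matched the frame taken just after the lever was let go at home with the button out.
- **Everything else:** the red adaptor, the purple look-alike and most bystanders looked the same as in the first picture. The bowl's patch had 7 changed pixels, which I did not follow up.
- **Not settled:** my check of the adaptor from the scene camera was unclear, so seating rests on the wrist view and the contact height. The last composite picture was refused by the 12-picture limit, so these final checks were numeric only.

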